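Load the cleaning pot and hold its bayonet lid seated

ROBOT

A 6-joint arm with a two-finger parallel gripper is mounted at the origin on the work surface. World frame = base frame: x ahead of the robot, y to its left, z up, the work surface at z = 0. Lengths are in m, angles in rad, forces in N, time in s.
With the tool pointing down it reaches from about 0.35 to 0.85 m from the base axis. Payload 8.1 kg.
Tool frame: the origin (TCP) lies on the centre line of the jaws, within the pads' length; the fingertips stand robot.tip_reach ahead of it and the grasp point (between the pads) lies 5 mm behind it (robot.tip_reach is the distance from the TCP to the fingertips, in m); z points along the fingers, y is the direction in which the jaws open and shut (so a half turn about z gives the same grasp; the last joint's range is limited). The gripper opens to 93 mm and grips with 3 to 60 N. Pads are 15 mm wide; open, the fingers measure 128 mm over their backs; the gripper's body (75 mm by 188 mm) begins 65 mm behind the grasp point.
Start: joints at [1.264, 0.13, 1.488, -0, 1.523, -0.085], TCP at [0.132, 0.585, 0.233] pointing down, gripper open.
Joint ranges: [-2.96, 2.96], [-0.89, 2.26], [0.02, 2.5], [-1.34, 4.48], [0, 2.73], [-2.66, 2.66]. Speed limits (rad/s): [2.39, 2.39, 2.79, 3.14, 3.14, 3.14].

INTERFACE

Orientations are given as a rotation vector (axis times angle).
In Python, from plant import sensors, read_camera, robot gives the robot as it stands.
- The arm moves only by the tool play_rows, never from a script. Its argument "series" is a list that holds one entry, the list of rows, each a list of 5 numbers: the closure, from -1 (fully open) to 1 (shut), then the shift along the world's x, y, z in m, then the turn about the world's z in rad. A call has 1 to 8 rows; each row is the pose to reach, as a shift and turn from the pose commanded when the call began; what a row does not reach only later rows make up. A row lasts 1/10 s, in which the tool goes at most 50 mm and 8.59 degrees, less where a joint would pass 70% of its speed; a pose out of reach is approached as far as the arm can. A call with a gripper value outside its range is refused whole. The fingers move at their own pace and stop on an object; "force" is the grip in N (left out, the last holds). Time passes only in rows, so rows that repeat a pose let the fingers close. It gives the time, the measured TCP pose, the force and the opening at its end, in the units of the state.
- sensors.read_state(): the state, without advancing time (a new reading comes with each control period).
- read_camera(name): name is "scene" or "top"; returns a dict with "color" (400x640x3 uint8, red, green, blue), "range_z" (400x640 float32, m along the optical axis (not along the pixel's ray), 0 where there is no reading), "intrinsics" (3x3 intrinsics, pixels), "rvec" (rotation vector, rad) and "tvec" (3), from world to camera coordinates, as OpenCV has them. Camera axes: x right, y down, z forward; pixel columns grow to the right and rows downward; lengths in m; the calibration is good to about 2 mm. A picture is of the moment at which its call begins.
- robot.close_job(): hands the job in, once; it reports no verdict.
The state is a dict: "t": time; "q": joint angles; "dq": joint speeds; "joint_torque": joint torques, N m; "tool_pos": TCP position; "orientation": TCP orientation; "force": force on the tool from outside, world axes, zero at the start; "wrist_torque": the same for the moment, N m; "opening": finger opening in m.
Only numpy, scipy, OpenCV 4.12 (cv2) and the standard library are available. Lean on these libraries where they do the work, as an engineer would, in place of code of your own. Each camera call takes 0.05 s, during which the arm holds its last target.

TASK

Pick up the small tray by its handle block and tip it so that all four loose control knobs slide off into the open cleaning pot, without touching the knobs with the gripper, then stand the tray back on the bench. Fit the bayonet lid into the pot with its lugs through the notches, press it fully home against the sprung ring and turn it a quarter turn clockwise (seen from above) to the stop. Finish while still gripping the lid and holding it pressed fully home and turned, do not let go, and leave the other things on the bench where they are.

Things in the scene. Friction and masses are not known exactly. Their poses are not given: they have to be found in the camera images.
- pot: Round steel cleaning pot screwed to the bench, does not move; origin at the centre of its foot on the bench, z up. Outer diameter 97, foot diameter 124 with two bolted ears (to 80 from the axis) in line with the notches, inner diameter 88, inner floor at z 6. On top a brass neck of inner diameter 70 (z 72 to 80) with two opposite notches, at its +x and -x, and round it a sprung white ring.
- pot_notch (a point): Middle of the notch at the pot's +x, level with the neck's top, 39 from the pot's axis; a like notch lies opposite. Notches are 20 wide and open right through the neck. Under the neck are stops: a lug that has come down through a notch can turn only clockwise seen from above, by 90 degrees, and then meets a stop.
- pot_mouth (a point): Centre of the pot's mouth, level with the top of the neck, 80 above the bench; the axes are those of the pot.
- pot_ring (a joint): White low-friction sealing ring, diameter 87 to 97, sliding down round the neck, in m: 0 = up (its top 88 mm above the bench), 0.008 = fully down (top level with the neck, 80 mm above the bench). Its spring pushes up with 4 N at 0, rising to 12 N at 0.008. With the lid turned but not pressed it stands at about 0.004.
- lid: Loose bayonet lid, 0.15 to 0.3 kg, standing on its plug; origin at the centre of the plug's underside, z up. Plug diameter 65 (tapered to 52 over its lowest 6), z 0 to 22; flange diameter 99, z 22 to 28; black bar handle, 64 long along x, 24 wide along y, z 28 to 60. In the pot the flange meets the ring with the origin 66 above the bench, and the neck at 58 (fully home).
- lid_lug (a point): Outer end of one lug, at lid x +40, z 7; a like lug lies opposite. Lugs are 12 wide, z 4 to 10, in line with the bar handle. They pass the notches when lid x is parallel to pot x, either way round; if not, they land on the neck with the lid's origin 76 above the bench. With the lid fully home they have 4 of free height under the neck, and it turns with under 0.5 N m.
- lid_grip (a point): Middle of the lid's bar handle, 48 above the lid's origin; axes of the lid. Pinch the bar along y from above; fingertips must stay above the flange, which lies 20 below this point.
- tray: Loose aluminium tray with the four knobs in it, 0.11 to 0.22 kg empty; origin under the middle of its floor, z up. 120 long (x), 56 wide (y), floor 3 thick, side and back walls up to z 25, inner width 50, open at its front end (-x) with no lip, so it must be carried level (the knobs slide at 18 to 26 degrees of tilt). Wooden handle block at the back (+x) end: 16 thick along x (x 50 to 66), 36 wide along y, up to z 69.
- tray_grip (a point): Grip point on the tray's handle block, at tray x +58, y 0, z 55; axes of the tray. Pinch the block along x from above.
- tray_lip (a point): Middle of the tray's open front edge, on the floor's upper face, at tray x -60, y 0, z 3; axes of the tray. Knobs leave the tray here.
- knob0: Loose aluminium control knob, diameter 20, 16 high, 15 g, standing in the tray; origin at the centre of its underside. The four are alike.
- knob1: Loose aluminium control knob, diameter 20, 16 high, 15 g, standing in the tray; origin at the centre of its underside. The four are alike.
- knob2: Loose aluminium control knob, diameter 20, 16 high, 15 g, standing in the tray; origin at the centre of its underside. The four are alike.
- knob3: Loose aluminium control knob, diameter 20, 16 high, 15 g, standing in the tray; origin at the centre of its underside. The four are alike.
- meter: Hand multimeter lying flat, 85 x 170 x 40; origin under its centre. Bystander, to be left where it is.
- spool: Spool of solder wire, diameter 54, 40 high; origin under its centre. Bystander, to be left where it is.
- driver: Screwdriver lying flat, 170 long; origin near its middle. Bystander, to be left where it is.
- spray: Small white bottle, diameter 40, 75 high; origin under its centre. Bystander, to be left where it is.
- capboard: Circuit board with a row of seven capacitors, 130 x 50 x 34; origin under its centre. Bystander, to be left where it is.
- wrench: Wrench lying flat, 140 long; origin near its middle. Bystander, to be left where it is.
Mind the look-alikes: they are no part of the job. What is shaped like the lid but green, orange or purple is not meant.

How it is judged:
By the outcome, as a careful person would: the job done as asked, in the order asked, and still so for the second after the job is handed in, while the arm keeps its last pose, push and grip.
It also fails if it takes over 72 s, if anything falls off the work surface, if the arm or the gripper's body presses on something with over 40 N, if the wrist force passes 120 N, or if a joint passes its speed limit or range.

## Working session

There is one attempt and no reset: what is moved stays moved. The work goes in short steps, Python scripts to look and compute and a tool call to move; the robot and the scene stay as the last step left them, time stands still between calls to the robot, and variables do not carry over. Pictures are saved under pics/ and viewed, and the job is handed in when it is done.

Besides the shell and the picture viewer there is one more tool, called in YAML: its name, and indented under it one key for each argument. play_rows: Moves the arm, as the interface text tells. Its arguments: {"type":"object","properties":{"series":{"type":"array","items":{"type":"array","items":{"type":"array","items":{"type":"number"}}}},"force":{"type":"number"}},"required":["series"]}

```bash
ls; mkdir -p pics; cat > h.py <<'E'
import numpy as np, cv2
from plant import sensors, read_camera, robot
def cam(n):
    c=read_camera(n); R,_=cv2.Rodrigues(np.array(c["rvec"],float)); t=np.array(c["tvec"],float).reshape(3)
    return c,np.array(c["intrinsics"],float),R,t
def cloud(c,K,R,t):
    z=c["range_z"]; v,u=np.mgrid[:z.shape[0],:z.shape[1]]
    P=np.stack([(u-K[0,2])/K[0,0]*z,(v-K[1,2])/K[1,1]*z,z],-1)
    W=(P-t)@R; W[z==0]=np.nan
    return W
def ray(K,R,t,u,v,h):
    d=R.T@np.array([(u-K[0,2])/K[0,0],(v-K[1,2])/K[1,1],1]); o=-R.T@t
    return o+d*(h-o[2])/d[2]
def save(n,f):
    o=cam(n); np.savez(''+f+'.npz',W=cloud(*o),color=o[0]["color"],K=o[1],R=o[2],t=o[3])
    cv2.imwrite('pics/'+f+'.png',o[0]["color"][...,::-1]); return o
E
python3 - <<'E'
from h import *
for n in("scene","top"):
    c,K,R,t=save(n,n+"0"); print(n,-R.T@t,K[0,0],R[2])
s=sensors.read_state(); print(s); print(robot.tip_reach,[a for a in dir(robot) if a[0]!='_'])
E
```

```text
pics
scene [ 0.94044647 -0.57569456  1.08147581] 477.75051415473285 [-0.35477084  0.43553273 -0.82731426]
top [ 0.40068173 -0.0227389   0.85209342] 386.82969975226405 [ 0.1738059  -0.02956129 -0.98433614]
{'t': 0.1, 'q': array([ 1.26361354e+00,  1.31076405e-01,  1.48914217e+00, -9.79475474e-06,
        1.52299561e+00, -8.53907777e-02]), 'dq': array([-0.00056291, -0.00169309, -0.00362058,  0.00087756,  0.00027294,
       -0.00018414]), 'joint_torque': array([ 1.43416437e-03, -5.61335778e+01, -4.93101561e+01,  7.71072786e-02,
        2.91572796e-02, -3.52177995e-05]), 'tool_pos': array([0.13181856, 0.58485247, 0.23171333]), 'orientation': array([-3.47641644e-01, -3.12198924e+00,  2.50093939e-03]), 'force': array([ 0.6741933 ,  0.21875708, -0.1388972 ]), 'wrist_torque': array([-0.03146218, -0.00528246, -0.00862106]), 'opening': 0.09300509336062755}
0.014 ['IKError', 'close_job', 'tip_reach']
```

```bash
ls pics
```

```text
scene0.png
top0.png
```

View pics/scene0.png

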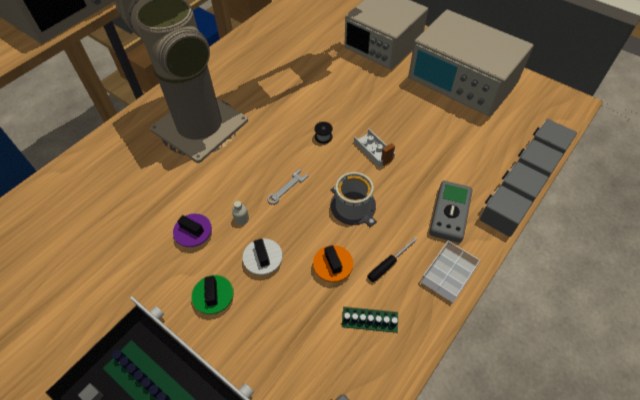

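View pics/top0.png

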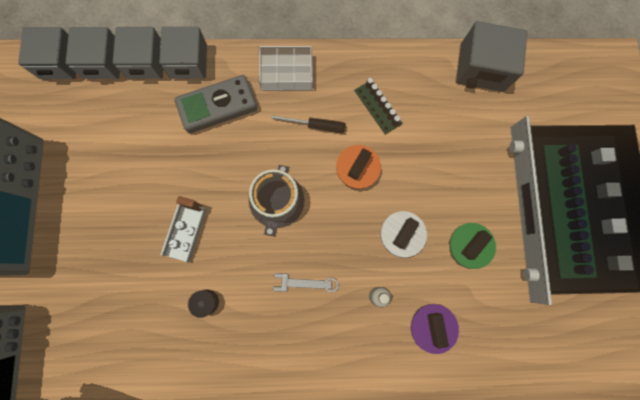

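```bash
cat > m.py <<'E'
from h import *
d=np.load('top0.npz'); W=d['W'];C=d['color'];K,R,t=d['K'],d['R'],d['t']
hsv=cv2.cvtColor(C,cv2.COLOR_RGB2HSV)
print('bench z',np.nanmedian(W[320:340,200:380,2]))
def reg(u0,u1,v0,v1,z0,z1,W=W):
    S=W[v0:v1,u0:u1].reshape(-1,3); return S[(S[:,2]>z0)&(S[:,2]<z1)]
def circ(P):
    (x,y),r=cv2.minEnclosingCircle(P[:,:2].astype(np.float32)); return np.round([x,y,r],4)
def rect(P):
    c,s,a=cv2.minAreaRect(P[:,:2].astype(np.float32)*1000); return np.round(c,1),np.round(s,1),round(a,1),len(P)
# lid
P=reg(375,435,205,262,.015,.04); print('lid flange',circ(P),np.median(P[:,2]))
P=reg(375,435,205,262,.05,.075); print('lid bar',rect(P),np.median(P[:,2]))
# pot
P=reg(240,312,160,240,.083,.1); print('ring',circ(P),np.median(P[:,2]))
P=reg(240,312,160,240,.07,.1); print('top',circ(P),np.median(P[:,2]))
P=reg(240,312,150,245,.004,.03); print('ears',rect(P))
# tray
P=reg(155,215,190,270,.055,.08); print('block',rect(P),np.median(P[:,2]))
P=reg(155,215,190,270,.018,.03); print('walls',rect(P),np.median(P[:,2]))
P=reg(155,215,190,270,.001,.03); print('tray',rect(P))
E
python3 m.py
python3 - <<'E'
import cv2
a=cv2.imread('pics/top0.png')[150:280,140:450]; cv2.imwrite('pics/crop0.png',cv2.resize(a,None,fx=2.5,fy=2.5,interpolation=cv2.INTER_CUBIC))
E
```

```text
bench z 0.0003176797986984384
lid flange [ 0.47   -0.2292  0.0498] 0.0281561548633506
lid bar (array([ 469.5, -229. ]), array([24.5, 64.6]), 56.6, 375) 0.0597785297638757
ring [0.5517 0.0448 0.0487] 0.08780377895381065
top [0.5517 0.0449 0.0486] 0.08220825346793738
ears (array([562.8,  35.9]), array([177.5, 151.9]), 3.3, 1560)
block (array([539.8, 225.7]), array([36.1, 15.9]), 73.5, 151) 0.06836596030826128
walls (array([486.5, 242.2]), array([ 58.5, 122.9]), 73.3, 468) 0.02161244641567115
tray (array([490.2, 245.1]), array([178.3, 130.2]), 1.6, 2381)
```

View pics/crop0.png

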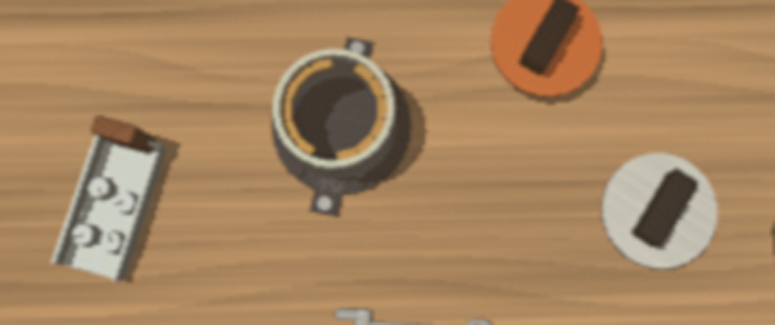

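```bash
cat >> m.py <<'E'
print('---')
ax=np.array([.5517,.0448])
for f in('top0','scene0'):
    d=np.load(f+'.npz');Q=d['W'].reshape(-1,3);C=d['color'].reshape(-1,3)
    r=np.hypot(*(Q[:,:2]-ax).T)
    m=(r>.0645)&(r<.083)&(Q[:,2]>.003)&(Q[:,2]<.03)
    P=Q[m]; a=np.degrees(np.arctan2(P[:,1]-ax[1],P[:,0]-ax[0]))
    print(f,m.sum(),np.median(P[:,2]) if len(P) else 0)
    h,e=np.histogram(a,36,(-180,180)); print([(int(x),int(y)) for x,y in zip(e,h) if y])
    for s in (0,180):
        dd=(a-s+15+90)%360-90 if s else (a+15+180)%360-180
        k=np.abs(dd)<35
        if k.sum()>5: print(s,'ear',s-15+dd[k].mean(),k.sum(),P[k].mean(0), r[m][k].max())
    m=(r<.043)&(r>.033)&(Q[:,2]>.076)&(Q[:,2]<.084)
    P=Q[m]; a=np.degrees(np.arctan2(P[:,1]-ax[1],P[:,0]-ax[0]))
    h,e=np.histogram(a,72,(-180,180)); print('neck',list(zip(e.astype(int).tolist(),h.tolist())))
E
python3 m.py
```

```text
bench z 0.0003176797986984384
lid flange [ 0.47   -0.2292  0.0498] 0.0281561548633506
lid bar (array([ 469.5, -229. ]), array([24.5, 64.6]), 56.6, 375) 0.0597785297638757
ring [0.5517 0.0448 0.0487] 0.08780377895381065
top [0.5517 0.0449 0.0486] 0.08220825346793738
ears (array([562.8,  35.9]), array([177.5, 151.9]), 3.3, 1560)
block (array([539.8, 225.7]), array([36.1, 15.9]), 73.5, 151) 0.06836596030826128
walls (array([486.5, 242.2]), array([ 58.5, 122.9]), 73.3, 468) 0.02161244641567115
tray (array([490.2, 245.1]), array([178.3, 130.2]), 1.6, 2381)
---
top0 177 0.006351677260429513
[(-180, 1), (-170, 2), (-160, 1), (-140, 3), (-120, 2), (-100, 1), (-80, 2), (-60, 2), (-50, 2), (-40, 2), (-30, 4), (-20, 37), (-10, 24), (0, 1), (10, 1), (20, 1), (50, 2), (70, 1), (80, 1), (100, 1), (110, 1), (130, 1), (150, 8), (160, 42), (170, 34)]
0 ear -13.25581711183923 71 [0.62223962 0.02820522 0.007145  ] 0.08215792989668802
180 ear 168.24256908598954 88 [0.48143723 0.05948348 0.00690529] 0.08263570029812899
neck [(-180, 1), (-175, 7), (-170, 5), (-165, 6), (-160, 5), (-155, 5), (-150, 6), (-1
[... 1086 characters left out ...]
175, 1), (-170, 6), (-165, 3), (-160, 4), (-155, 3), (-150, 3), (-145, 2), (-140, 5), (-135, 1), (-130, 3), (-125, 3), (-120, 1), (-115, 2), (-110, 1), (-105, 3), (-100, 1), (-95, 1), (-90, 1), (-85, 0), (-80, 1), (-75, 1), (-70, 2), (-65, 1), (-60, 1), (-55, 0), (-50, 0), (-45, 1), (-40, 2), (-35, 1), (-30, 0), (-25, 0), (-20, 0), (-15, 0), (-10, 0), (-5, 0), (0, 3), (5, 1), (10, 6), (15, 3), (20, 2), (25, 4), (30, 3), (35, 3), (40, 2), (45, 7), (50, 1), (55, 7), (60, 1), (65, 4), (70, 3), (75, 4), (80, 4), (85, 6), (90, 7), (95, 3), (100, 3), (105, 5), (110, 5), (115, 3), (120, 3), (125, 7), (130, 4), (135, 3), (140, 4), (145, 4), (150, 3), (155, 1), (160, 2), (165, 0), (170, 1), (175, 0)]
```

play_rows:
  series:
    - [[-1, 0.05, -0.044, 0, -0.01], [-1, 0.1, -0.088, 0, -0.02], [-1, 0.15, -0.132, 0, -0.03], [-1, 0.2, -0.176, 0, -0.04], [-1, 0.25, -0.22, 0, -0.05], [-1, 0.3, -0.264, 0, -0.06], [-1, 0.35, -0.308, 0, -0.068], [-1, 0.38, -0.334, 0, -0.068]]

```text
t: 0.9
tool_pos: [0.4333, 0.3194, 0.2324]
orientation: [-0.454, -3.108, 0.0]
force: [-0.7, 0.7, -1.1]
opening: 0.093
```

play_rows:
  series:
    - [[-1, 0.028, -0.025, 0, 0], [-1, 0.028, -0.025, -0.03, 0], [-1, 0.028, -0.025, -0.06, 0], [-1, 0.028, -0.025, -0.09, 0], [-1, 0.028, -0.025, -0.1, 0], [-1, 0.028, -0.025, -0.1, 0]]

```text
t: 1.5
tool_pos: [0.4589, 0.2954, 0.1306]
orientation: [-0.453, -3.105, 0.004]
force: [0.4, -0.9, 0.4]
opening: 0.0931
```

```bash
cat > st.py <<'E'
from h import *
s=sensors.read_state(); R=cv2.Rodrigues(s['orientation'])[0]
print(round(s['t'],2),'pos',s['tool_pos'].round(4),'jaw',np.degrees(np.arctan2(R[1,1],R[0,1])).round(2),'toolz',R[:,2].round(3),'F',s['force'].round(2),'T',s['wrist_torque'].round(2),'open',round(s['opening'],4),'q',s['q'].round(2))
E
python3 st.py
```

```text
1.5 pos [0.4589 0.2954 0.1306] jaw 73.4 toolz [-0.004 -0.002 -1.   ] F [ 0.44 -0.87  0.4 ] T [0.02 0.02 0.03] open 0.0931 q [ 0.48  0.06  1.75 -0.    1.33 -0.8 ]
```

play_rows:
  series:
    - [[-1, 0.027, -0.023, 0, 0], [-1, 0.054, -0.046, 0, 0], [-1, 0.081, -0.07, 0, 0], [-1, 0.081, -0.07, 0, 0], [-1, 0.081, -0.07, 0, 0]]

```text
t: 2.0
tool_pos: [0.5425, 0.2262, 0.1344]
orientation: [0.456, 3.106, 0.002]
force: [-0.6, 0.7, -1.2]
opening: 0.0928
```

```bash
python3 st.py; python3 -c "
from h import *
save('top','top1')"
```

```text
2.0 pos [0.5425 0.2262 0.1344] jaw 73.31 toolz [ 0.002  0.001 -1.   ] F [-0.58  0.66 -1.16] T [-0.01  0.03 -0.02] open 0.0928 q [ 0.31  0.16  1.64  0.    1.34 -0.97]
```

View pics/top1.png

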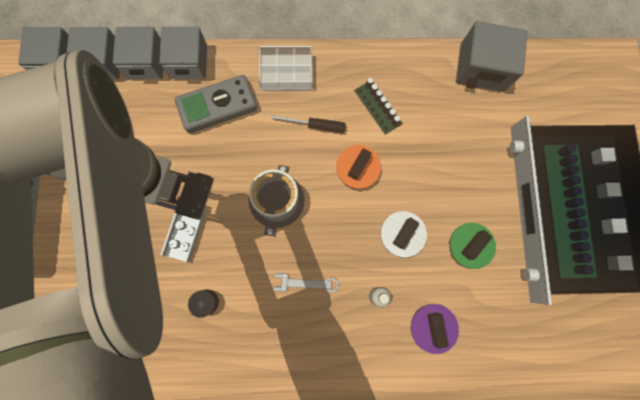

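play_rows:
  series:
    - [[-1, 0, 0, -0.025, 0], [-1, 0, 0, -0.05, 0], [-1, 0, 0, -0.075, 0], [-1, 0, 0, -0.083, 0], [-1, 0, 0, -0.083, 0]]

```text
t: 2.55
tool_pos: [0.5397, 0.2267, 0.0487]
orientation: [-0.451, -3.107, 0.002]
force: [-0.8, -0.5, 0.6]
opening: 0.0932
```

```bash
python3 st.py
```

```text
2.55 pos [0.5397 0.2267 0.0487] jaw 73.47 toolz [-0.003 -0.001 -1.   ] F [-0.76 -0.46  0.61] T [ 0.01 -0.01 -0.03] open 0.0932 q [ 0.31  0.26  1.7   0.    1.19 -0.97]
```

play_rows:
  series:
    - [[1, 0, 0, 0, 0], [1, 0, 0, 0, 0], [1, 0, 0, 0, 0], [1, 0, 0, 0, 0], [1, 0, 0, 0, 0], [1, 0, 0, 0, 0]]
  force: 60

```text
t: 3.15
tool_pos: [0.5414, 0.2261, 0.0498]
orientation: [0.454, 3.108, 0.0]
force: [0.3, 0.3, -0.3]
opening: 0.0498
```

```bash
python3 st.py
```

```text
3.15 pos [0.5414 0.2261 0.0498] jaw 73.39 toolz [ 0.  0. -1.] F [ 0.25  0.32 -0.28] T [-0.02 -0.01 -0.01] open 0.0498 q [ 0.31  0.25  1.69  0.    1.19 -0.97]
```

Still closing; wait, then lift slightly.

play_rows:
  series:
    - [[1, 0, 0, 0, 0], [1, 0, 0, 0, 0], [1, 0, 0, 0, 0], [1, 0, 0, 0, 0], [1, 0, 0, 0.003, 0], [1, 0, 0, 0.006, 0], [1, 0, 0, 0.01, 0], [1, 0, 0, 0.015, 0]]

```text
t: 3.95
tool_pos: [0.5411, 0.2261, 0.0648]
orientation: [-0.454, -3.108, 0.0]
force: [0.1, -0.1, -1.6]
opening: 0.0358
```

```bash
python3 st.py; cat > tr.py <<'E'
import sys
from h import *
f=sys.argv[1]
for n in ('top','scene'): save(n,n+f)
a=cv2.imread(f'pics/top{f}.png')[130:280,130:330]; b=cv2.imread(f'pics/scene{f}.png')[100:250,290:490]
cv2.imwrite(f'pics/c{f}.png',cv2.resize(np.hstack([a,b]),None,fx=2,fy=2,interpolation=cv2.INTER_CUBIC))
E
python3 tr.py 2
```

```text
3.95 pos [0.5411 0.2261 0.0648] jaw 73.4 toolz [-0. -0. -1.] F [ 0.08 -0.05 -1.59] T [-0.05 -0.11  0.02] open 0.0358 q [ 0.31  0.24  1.69  0.    1.22 -0.97]
```

View pics/c2.png

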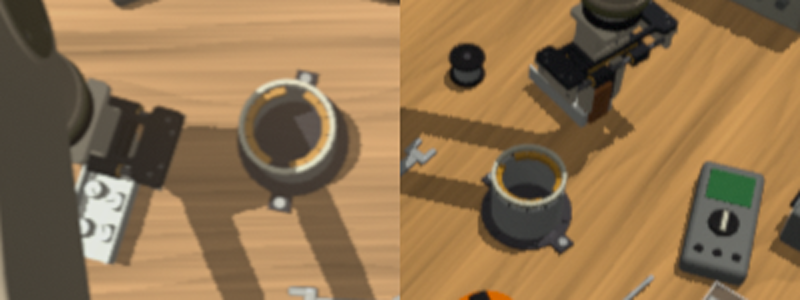

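```bash
cat > tilt.py <<'E'
import sys
from h import *
# tilt of tray floor: bins of low height along tray axis; args file, pivot x y, phi deg
f=sys.argv[1]; px,py,phi=map(float,sys.argv[2:5]); p=np.radians(phi)
for n in ('top','scene'):
    Q=np.load(n+f+'.npz')['W'].reshape(-1,3); D=Q[:,:2]-[px,py]
    a=D@[np.cos(p),np.sin(p)]; b=D@[-np.sin(p),np.cos(p)]
    m=(np.abs(b)<.022)&(a<-.01)&(a>-.13)
    for lo in np.arange(-.13,-.01,.012):
        k=m&(a>=lo)&(a<lo+.012)
        if k.sum()>4: print(n,round(lo+.006,3),k.sum(),'p10/50/90',np.percentile(Q[k,2],[10,50,90]).round(4))
E
python3 tilt.py 0 .54 .2262 -16.6; echo; python3 tilt.py 2 .5411 .2261 -16.6
```

```text
top -0.124 112 p10/50/90 [-0.0012  0.0002  0.0019]
top -0.112 104 p10/50/90 [0.0013 0.0035 0.0054]
top -0.1 103 p10/50/90 [0.0016 0.0037 0.0188]
top -0.088 114 p10/50/90 [0.0063 0.0185 0.0205]
top -0.076 104 p10/50/90 [0.0017 0.0038 0.0091]
top -0.064 105 p10/50/90 [0.0014 0.0038 0.01  ]
top -0.052 111 p10/50/90 [0.0048 0.0181 0.0206]
top -0.04 104 p10/50/90 [0.0016 0.004  0.0196]
top -0.028 99 p10/50/90 [0.0014 0.0035 0.0054]
top -0.016 98 p10/50/90 [0.0013 0.0033 0.0053]
scene -0.124 30 p10/50/90 [-0.0026 -0.0008  0.0016]
scene -0.112 29 p10/50/90 [-0.0009  0.0016  0.0079]
scene -0.1 13 p10/50/90 [0.0007 0.004  0.0169]
scene -0.088 44 p10/50/90 [0.0051 0.0171 0.0211]
scene -0.076 59 p10/50/90 [0.0009 0.007  0.0181]
scene -0.064 24 p10/50/90 [0.0011 0.0032 0.0174]
scene -0.052 36 p10/50/90 [0.0036 0.0164 0.0214]
scene -0.04 64 p10/50/90 [0.0007 0.0089 0.0188]
scene -0.028 19 p10/50/90 [-0.0006  0.0014  0.0037]
scene -0.016 5 p10/50/90 [0.0015 0.0021 0.003 ]

top -0.124 68 p10/50/90 [-0.0012  0.0003  0.0181]
top -0.112 876 p10/50/90 [0.4198 0.47   0.5056]
top -0.1 1010 p10/50/90 [0.4146 0.4658 0.5024]
top -0.088 1009 p10/50/90 [0.4042 0.4597 0.4987]
top -0.076 979 p10/50/90 [0.021  0.4551 0.4942]
top -0.064 969 p10/50/90 [0.033  0.4498 0.4908]
top -0.052 897 p10/50/90 [0.0348 0.4505 0.4791]
top -0.04 993 p10/50/90 [0.0351 0.4537 0.4673]
top -0.028 700 p10/50/90 [0.4559 0.4668 0.4724]
top -0.016 594 p10/50/90 [0.4674 0.472  0.4743]
scene -0.124 6 p10/50/90 [-0.005  -0.001   0.0007]
scene -0.112 33 p10/50/90 [0.0008 0.4556 0.4617]
scene -0.1 74 p10/50/90 [0.4419 0.4545 0.4643]
scene -0.088 96 p10/50/90 [0.4371 0.4515 0.466 ]
scene -0.076 115 p10/50/90 [0.434  0.4516 0.4681]
scene -0.064 114 p10/50/90 [0.4336 0.4555 0.471 ]
scene -0.052 63 p10/50/90 [0.4532 0.4656 0.4764]
scene -0.04 52 p10/50/90 [0.0176 0.4612 0.4681]
scene -0.028 61 p10/50/90 [0.0181 0.465  0.4721]
scene -0.016 82 p10/50/90 [0.0198 0.472  0.4747]
```

```bash
sed -i 's/m=(np.abs(b)<.022)/zm=float(sys.argv[5]); m=(Q[:,2]<zm)\&(Q[:,2]>.01)\&(np.abs(b)<.022)/' tilt.py; python3 tilt.py 2 .5411 .2261 -16.6 .06
```

```text
top -0.124 8 p10/50/90 [0.0174 0.0192 0.021 ]
top -0.112 66 p10/50/90 [0.0165 0.0183 0.0206]
top -0.1 81 p10/50/90 [0.0171 0.0192 0.0341]
top -0.088 100 p10/50/90 [0.0209 0.0333 0.0357]
top -0.076 108 p10/50/90 [0.0164 0.0186 0.0209]
top -0.064 107 p10/50/90 [0.0168 0.0187 0.0328]
top -0.052 112 p10/50/90 [0.0199 0.033  0.0359]
top -0.04 105 p10/50/90 [0.0172 0.0189 0.0329]
top -0.028 28 p10/50/90 [0.0163 0.0181 0.0197]
scene -0.04 7 p10/50/90 [0.0166 0.0187 0.0218]
scene -0.028 6 p10/50/90 [0.0187 0.0203 0.0236]
scene -0.016 5 p10/50/90 [0.0173 0.0189 0.02  ]
```

play_rows:
  series:
    - [[1, 0, 0, 0.008, 0], [1, 0, 0, 0.022, 0], [1, 0, 0, 0.038, 0], [1, 0, 0, 0.054, 0], [1, 0, 0, 0.07, 0], [1, 0, 0, 0.086, 0], [1, 0, 0, 0.098, 0], [1, 0, 0, 0.105, 0]]

```text
t: 4.85
tool_pos: [0.5419, 0.2263, 0.1716]
orientation: [0.453, 3.107, 0.001]
force: [0.2, -0.2, -2.3]
opening: 0.0357
```

play_rows:
  series:
    - [[1, 0.003, -0.003, 0, 0.03], [1, 0.01, -0.009, 0, 0.09], [1, 0.019, -0.017, 0, 0.17], [1, 0.028, -0.025, 0, 0.25], [1, 0.037, -0.033, 0, 0.33], [1, 0.046, -0.041, 0, 0.41], [1, 0.055, -0.049, 0, 0.49], [1, 0.064, -0.057, 0, 0.57]]

```text
t: 5.65
tool_pos: [0.6053, 0.1687, 0.1691]
orientation: [0.444, -3.109, 0.0]
force: [0.5, -0.1, -2.7]
opening: 0.0357
```

play_rows:
  series:
    - [[1, 0.009, -0.008, 0, 0.08], [1, 0.018, -0.016, 0, 0.16], [1, 0.027, -0.024, 0, 0.24], [1, 0.036, -0.031, 0, 0.32], [1, 0.043, -0.037, 0, 0.38], [1, 0.047, -0.04, 0, 0.418], [1, 0.047, -0.04, 0, 0.418]]

```text
t: 6.35
tool_pos: [0.6524, 0.1285, 0.169]
orientation: [1.074, -2.951, -0.0]
force: [0.1, 1.1, -1.4]
opening: 0.0359
```

```bash
python3 st.py;python3 tr.py 3; python3 tilt.py 3 .6523 .1292 40 .13
```

```text
6.35 pos [0.6524 0.1285 0.169 ] jaw 129.99 toolz [-0.001 -0.    -1.   ] F [ 0.07  1.08 -1.39] T [ 0.11 -0.01  0.08] open 0.0359 q [ 0.12  0.34  1.36 -0.    1.44 -2.15]
top -0.112 144 p10/50/90 [0.1208 0.1224 0.1239]
top -0.1 136 p10/50/90 [0.1209 0.1228 0.1269]
top -0.088 34 p10/50/90 [0.1212 0.1234 0.1286]
top -0.076 99 p10/50/90 [0.1207 0.1226 0.1241]
top -0.064 138 p10/50/90 [0.1207 0.1224 0.1254]
top -0.052 56 p10/50/90 [0.1216 0.1234 0.1292]
top -0.04 69 p10/50/90 [0.1208 0.1224 0.124 ]
top -0.028 134 p10/50/90 [0.1211 0.1223 0.124 ]
top -0.016 97 p10/50/90 [0.121  0.1224 0.124 ]
scene -0.112 53 p10/50/90 [0.1202 0.1218 0.1243]
scene -0.1 62 p10/50/90 [0.0606 0.1211 0.1254]
scene -0.088 41 p10/50/90 [0.0394 0.0818 0.1287]
scene -0.076 38 p10/50/90 [0.1183 0.1213 0.1242]
scene -0.064 47 p10/50/90 [0.119  0.1216 0.1249]
scene -0.052 11 p10/50/90 [0.119  0.1243 0.1291]
scene -0.04 26 p10/50/90 [0.1189 0.1224 0.125 ]
scene -0.028 42 p10/50/90 [0.1191 0.122  0.1238]
scene -0.016 49 p10/50/90 [0.1193 0.1214 0.1233]
```

View pics/c3.png

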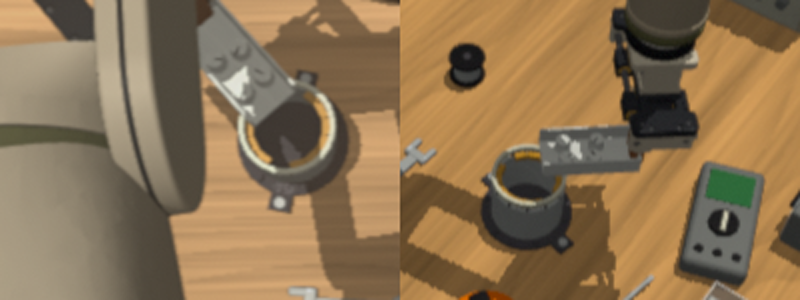

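play_rows:
  series:
    - [[1, 0, 0, -0.008, 0], [1, 0, 0, -0.018, 0], [1, 0, 0, -0.026, 0], [1, 0, 0, -0.03, 0], [1, 0, 0, -0.032, 0], [1, 0, 0, -0.032, 0]]

```text
t: 7.05
tool_pos: [0.6523, 0.1291, 0.1377]
orientation: [1.074, -2.952, 0.0]
force: [-0.4, -0.0, -1.7]
opening: 0.0352
```

```bash
python3 st.py
```

```text
7.05 pos [0.6523 0.1291 0.1377] jaw 130.0 toolz [-0. -0. -1.] F [-0.35 -0.04 -1.74] T [ 0.12 -0.03  0.03] open 0.0352 q [ 0.12  0.36  1.39 -0.    1.39 -2.15]
```

play_rows:
  series:
    - [[1, 0, 0, 0, 0], [1, 0, 0, 0, 0], [1, 0, 0, 0, 0]]
  force: 5

```text
t: 7.35
tool_pos: [0.6525, 0.1292, 0.1379]
orientation: [-1.074, 2.952, -0.0]
force: [0.7, 1.1, -1.8]
opening: 0.0365
```

```bash
python3 st.py;python3 tr.py 4; python3 tilt.py 4 .6523 .1292 40 .11
```

```text
7.35 pos [0.6525 0.1292 0.1379] jaw 130.0 toolz [ 0.001  0.    -1.   ] F [ 0.69  1.12 -1.75] T [ 0.1   0.   -0.01] open 0.0365 q [ 0.12  0.36  1.39  0.    1.39 -2.15]
top -0.112 132 p10/50/90 [0.0895 0.091  0.093 ]
top -0.1 155 p10/50/90 [0.0899 0.0919 0.1055]
top -0.088 128 p10/50/90 [0.0916 0.1062 0.1084]
top -0.076 95 p10/50/90 [0.0896 0.0914 0.094 ]
top -0.064 142 p10/50/90 [0.0895 0.0913 0.1013]
top -0.052 145 p10/50/90 [0.0905 0.1051 0.108 ]
top -0.04 84 p10/50/90 [0.0906 0.092  0.108 ]
top -0.028 113 p10/50/90 [0.0893 0.0909 0.0926]
top -0.016 87 p10/50/90 [0.0897 0.0912 0.0928]
scene -0.112 53 p10/50/90 [0.0877 0.0903 0.0936]
scene -0.1 57 p10/50/90 [0.0884 0.0915 0.1053]
scene -0.088 73 p10/50/90 [0.0745 0.1052 0.1075]
scene -0.076 47 p10/50/90 [0.0873 0.091  0.1019]
scene -0.064 56 p10/50/90 [0.0883 0.0911 0.1063]
scene -0.052 61 p10/50/90 [0.0923 0.1047 0.1076]
scene -0.04 46 p10/50/90 [0.0892 0.0959 0.1069]
scene -0.028 47 p10/50/90 [0.0891 0.0907 0.0943]
scene -0.016 47 p10/50/90 [0.0879 0.09   0.0927]
```

play_rows:
  series:
    - [[1, 0, 0, 0, 0], [1, 0, 0, 0, 0], [1, -0.0025, -0.002, 0.005, 0], [1, -0.005, -0.004, 0.01, 0], [1, -0.008, -0.007, 0.016, 0], [1, -0.008, -0.007, 0.016, 0]]
  force: 3

```text
t: 8.05
tool_pos: [0.6447, 0.1217, 0.1553]
orientation: [-1.073, 2.951, -0.001]
force: [0.5, -1.1, -0.8]
opening: 0.036
```

```bash
python3 st.py;python3 tr.py 5; python3 tilt.py 5 .644 .1222 40 .125
```

```text
8.05 pos [0.6447 0.1217 0.1553] jaw 129.99 toolz [ 0.002  0.    -1.   ] F [ 0.5  -1.11 -0.8 ] T [0.01 0.12 0.07] open 0.036 q [ 0.11  0.32  1.41 -0.    1.41 -2.16]
top -0.112 8 p10/50/90 [0.0638 0.0885 0.0912]
top -0.1 132 p10/50/90 [0.0864 0.0883 0.0908]
top -0.088 169 p10/50/90 [0.0889 0.0917 0.1083]
top -0.076 107 p10/50/90 [0.0931 0.1074 0.1099]
top -0.064 125 p10/50/90 [0.0932 0.0951 0.097 ]
top -0.052 171 p10/50/90 [0.0955 0.0982 0.1144]
top -0.04 115 p10/50/90 [0.0987 0.114  0.1167]
top -0.028 101 p10/50/90 [0.0997 0.1017 0.1038]
top -0.016 86 p10/50/90 [0.1015 0.1031 0.1052]
scene -0.1 46 p10/50/90 [0.0858 0.0881 0.0902]
scene -0.088 64 p10/50/90 [0.0886 0.0953 0.1083]
scene -0.076 57 p10/50/90 [0.0683 0.1059 0.1101]
scene -0.064 52 p10/50/90 [0.0913 0.0945 0.0975]
scene -0.052 61 p10/50/90 [0.0944 0.0974 0.1141]
scene -0.04 57 p10/50/90 [0.1056 0.1137 0.1164]
scene -0.028 50 p10/50/90 [0.0987 0.1013 0.1102]
scene -0.016 48 p10/50/90 [0.1005 0.1032 0.1055]
```

View pics/c5.png

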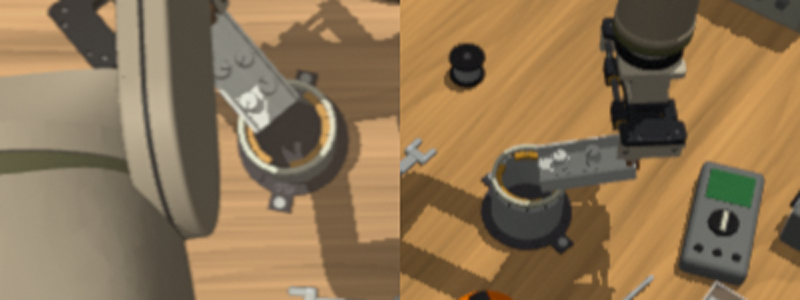

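play_rows:
  series:
    - [[1, -0.005, -0.0045, 0.007, 0], [1, -0.0105, -0.009, 0.014, 0], [1, -0.0165, -0.014, 0.02, 0], [1, -0.0225, -0.019, 0.0255, 0], [1, -0.0295, -0.0245, 0.03, 0], [1, -0.0295, -0.0245, 0.03, 0], [1, -0.0295, -0.0245, 0.03, 0]]

```text
t: 8.85
tool_pos: [0.6149, 0.0974, 0.184]
orientation: [-1.074, 2.952, -0.0]
force: [-0.2, -0.4, -1.1]
opening: 0.0362
```

```bash
python3 st.py;python3 tr.py 6; python3 tilt.py 6 .615 .097 40 .16
```

```text
8.85 pos [0.6149 0.0974 0.184 ] jaw 129.98 toolz [ 0.001 -0.    -1.   ] F [-0.19 -0.41 -1.1 ] T [-0.03  0.02  0.03] open 0.0362 q [ 0.07  0.22  1.48 -0.    1.44 -2.19]
top -0.124 201 p10/50/90 [0.0245 0.0789 0.0882]
top -0.112 46 p10/50/90 [0.0304 0.0794 0.0818]
top -0.1 84 p10/50/90 [0.0335 0.0363 0.0391]
top -0.088 41 p10/50/90 [0.0349 0.0385 0.0886]
top -0.076 98 p10/50/90 [0.0888 0.0922 0.0952]
top -0.064 120 p10/50/90 [0.0808 0.0851 0.0937]
top -0.052 148 p10/50/90 [0.086  0.0891 0.0927]
top -0.04 132 p10/50/90 [0.0939 0.0971 0.1008]
top -0.028 98 p10/50/90 [0.1012 0.1046 0.1087]
top -0.016 65 p10/50/90 [0.1092 0.1125 0.1154]
scene -0.124 92 p10/50/90 [0.0328 0.0801 0.0888]
scene -0.112 26 p10/50/90 [0.062  0.0778 0.0816]
scene -0.1 37 p10/50/90 [0.0624 0.0694 0.0728]
scene -0.088 60 p10/50/90 [0.0624 0.0687 0.0774]
scene -0.076 13 p10/50/90 [0.068  0.0718 0.0795]
scene -0.064 46 p10/50/90 [0.0775 0.0799 0.086 ]
scene -0.052 47 p10/50/90 [0.0843 0.0882 0.0924]
scene -0.04 58 p10/50/90 [0.052  0.0959 0.1009]
scene -0.028 49 p10/50/90 [0.1013 0.1049 0.109 ]
scene -0.016 47 p10/50/90 [0.1085 0.1119 0.1155]
```

View pics/c6.png

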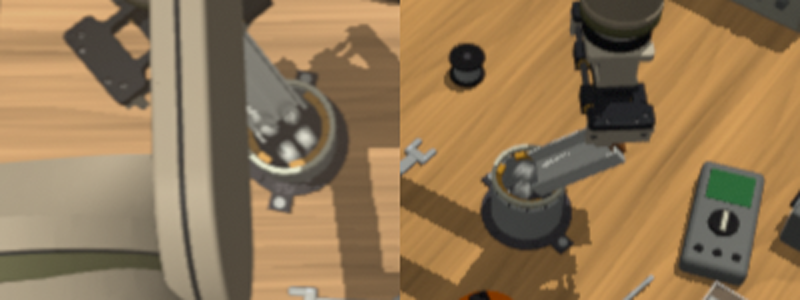

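play_rows:
  series:
    - [[1, 0, 0, 0, 0], [1, 0, 0, 0, 0], [1, 0, 0, 0, 0], [1, 0, 0, 0, 0]]

```text
t: 9.35
tool_pos: [0.6148, 0.0977, 0.1835]
orientation: [1.075, -2.952, -0.0]
force: [0.6, -0.2, -1.1]
opening: 0.036
```

```bash
cat > z.py <<'E'
import sys
from h import *
f=sys.argv[1]
for n in ('top','scene'): save(n,n+f)
a=cv2.imread(f'pics/top{f}.png')[150:250,230:330]; b=cv2.imread(f'pics/scene{f}.png')[150:250,320:420]
im=cv2.resize(np.hstack([a,b]),None,fx=4,fy=4,interpolation=cv2.INTER_CUBIC)
cv2.imwrite(f'pics/c{f}.png',cv2.convertScaleAbs(im,alpha=1.5))
E
python3 z.py 7; python3 st.py
```

```text
9.45 pos [0.6148 0.0977 0.1835] jaw 130.01 toolz [-0.  0. -1.] F [-0.63 -0.48 -1.08] T [0.01 0.03 0.01] open 0.036 q [ 0.08  0.22  1.48  0.    1.44 -2.19]
```

View pics/c7.png

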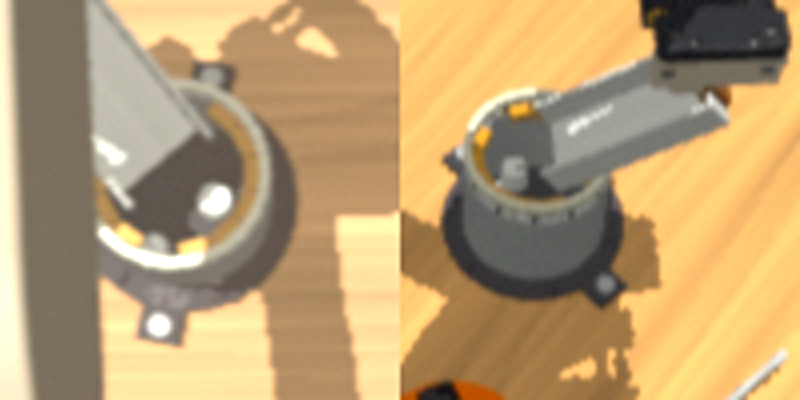

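play_rows:
  series:
    - [[1, 0.007, 0.0055, -0.0045, 0], [1, 0.013, 0.0105, -0.01, 0], [1, 0.019, 0.0155, -0.016, 0], [1, 0.0245, 0.02, -0.023, 0], [1, 0.0295, 0.0245, -0.03, 0], [1, 0.0335, 0.028, -0.038, 0], [1, 0.0375, 0.0315, -0.0465, 0], [1, 0.0375, 0.0315, -0.0465, 0]]

```text
t: 10.25
tool_pos: [0.6517, 0.1295, 0.135]
orientation: [1.074, -2.95, -0.001]
force: [0.2, -0.6, -1.7]
opening: 0.0361
```

```bash
python3 st.py;python3 tr.py 8; python3 tilt.py 8 .6525 .1292 40 .12
```

```text
10.25 pos [0.6517 0.1295 0.135 ] jaw 130.02 toolz [-0.003 -0.    -1.   ] F [ 0.19 -0.55 -1.72] T [0.14 0.04 0.01] open 0.0361 q [ 0.12  0.36  1.4   0.    1.38 -2.15]
top -0.124 66 p10/50/90 [0.0921 0.0951 0.0965]
top -0.112 125 p10/50/90 [0.0926 0.0939 0.0956]
top -0.1 127 p10/50/90 [0.0909 0.0928 0.0944]
top -0.088 125 p10/50/90 [0.0901 0.0915 0.093 ]
top -0.076 124 p10/50/90 [0.0891 0.0903 0.0919]
top -0.064 119 p10/50/90 [0.0878 0.0894 0.0911]
top -0.052 127 p10/50/90 [0.0864 0.088  0.0894]
top -0.04 112 p10/50/90 [0.0851 0.0868 0.0885]
top -0.028 113 p10/50/90 [0.0841 0.0857 0.0874]
top -0.016 139 p10/50/90 [0.0836 0.0862 0.1111]
scene -0.124 24 p10/50/90 [0.0914 0.0937 0.0957]
scene -0.112 47 p10/50/90 [0.0911 0.0933 0.0955]
scene -0.1 44 p10/50/90 [0.0901 0.0922 0.0945]
scene -0.088 51 p10/50/90 [0.0651 0.0907 0.0927]
scene -0.076 47 p10/50/90 [0.0878 0.0901 0.0925]
scene -0.064 41 p10/50/90 [0.0858 0.089  0.0924]
scene -0.052 44 p10/50/90 [0.085  0.0882 0.0913]
scene -0.04 41 p10/50/90 [0.085  0.0866 0.0891]
scene -0.028 42 p10/50/90 [0.0838 0.0858 0.0876]
scene -0.016 62 p10/50/90 [0.0834 0.0889 0.1072]
```

View pics/c8.png

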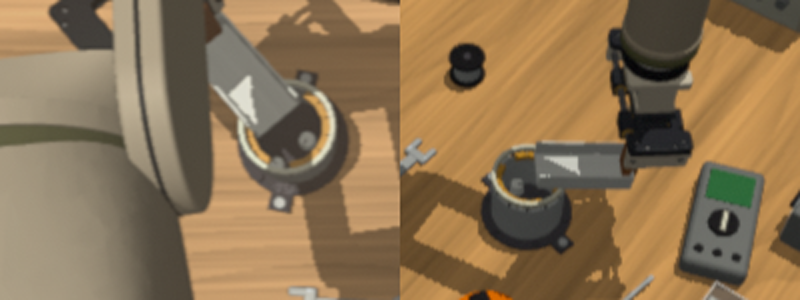

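play_rows:
  series:
    - [[1, 0, 0, 0, 0], [1, 0, 0, 0, 0], [1, 0, 0, 0.01, 0], [1, 0, 0, 0.025, 0], [1, 0, 0, 0.04, 0], [1, -0.008, 0.007, 0.045, -0.08], [1, -0.017, 0.015, 0.045, -0.16], [1, -0.026, 0.023, 0.045, -0.24]]
  force: 60

```text
t: 11.15
tool_pos: [0.627, 0.1524, 0.1848]
orientation: [-0.707, 3.058, -0.0]
force: [0.1, 0.2, -1.9]
opening: 0.0358
```

play_rows:
  series:
    - [[1, -0.009, 0.008, 0, -0.08], [1, -0.018, 0.016, 0, -0.16], [1, -0.027, 0.024, 0, -0.24], [1, -0.036, 0.032, 0, -0.32], [1, -0.045, 0.04, 0, -0.4], [1, -0.054, 0.048, 0, -0.48], [1, -0.063, 0.056, 0, -0.56], [1, -0.072, 0.064, 0, -0.64]]

```text
t: 11.95
tool_pos: [0.5547, 0.2167, 0.1844]
orientation: [0.29, 3.126, 0.001]
force: [-0.5, -0.2, -2.2]
opening: 0.0358
```

play_rows:
  series:
    - [[1, -0.008, 0.006, 0, -0.08], [1, -0.013, 0.009, -0.015, -0.108], [1, -0.013, 0.009, -0.035, -0.108], [1, -0.013, 0.009, -0.055, -0.108], [1, -0.013, 0.009, -0.075, -0.108], [1, -0.013, 0.009, -0.088, -0.108], [1, -0.013, 0.009, -0.095, -0.108], [1, -0.013, 0.009, -0.095, -0.108]]

```text
t: 12.75
tool_pos: [0.5411, 0.2251, 0.087]
orientation: [-0.454, -3.108, 0.0]
force: [1.0, -0.9, -2.0]
opening: 0.0354
```

```bash
python3 st.py;python3 tr.py 9; python3 tilt.py 9 .541 .226 -16.6 .08
```

```text
12.75 pos [0.5411 0.2251 0.087 ] jaw 73.39 toolz [-0.001 -0.    -1.   ] F [ 0.97 -0.88 -1.95] T [ 0.02 -0.08 -0.  ] open 0.0354 q [ 0.31  0.21  1.67 -0.    1.26 -0.97]
top -0.124 26 p10/50/90 [0.0429 0.0443 0.0467]
top -0.112 74 p10/50/90 [0.0419 0.0438 0.0456]
top -0.1 93 p10/50/90 [0.0411 0.043  0.0452]
top -0.088 108 p10/50/90 [0.0401 0.0421 0.0437]
top -0.076 112 p10/50/90 [0.0393 0.0412 0.0429]
top -0.064 110 p10/50/90 [0.0386 0.04   0.0416]
top -0.052 108 p10/50/90 [0.0375 0.039  0.0407]
top -0.04 108 p10/50/90 [0.0365 0.0384 0.0404]
top -0.028 36 p10/50/90 [0.0363 0.0375 0.0395]
scene -0.04 7 p10/50/90 [0.0348 0.0367 0.0418]
scene -0.028 9 p10/50/90 [0.0354 0.0372 0.0405]
```

View pics/c9.png

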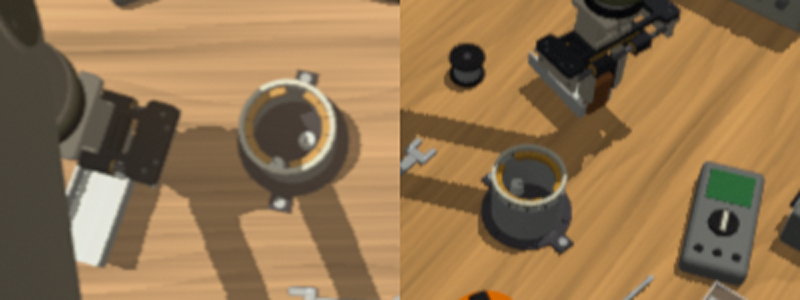

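play_rows:
  series:
    - [[1, 0, 0, -0.012, 0], [1, 0, 0, -0.024, 0], [1, 0, 0, -0.029, 0], [1, 0, 0, -0.031, 0], [1, 0, 0, -0.032, 0], [1, 0, 0, -0.032, 0]]

```text
t: 13.45
tool_pos: [0.5415, 0.2252, 0.0552]
orientation: [0.454, 3.109, 0.0]
force: [-1.1, -1.0, -1.2]
opening: 0.0353
```

play_rows:
  series:
    - [[1, 0, 0, 0, 0], [1, 0, 0, 0, 0], [1, 0, 0, -0.001, 0], [0.1, 0, 0, -0.001, 0], [0.1, 0, 0, -0.001, 0], [0.1, 0, 0, -0.001, 0]]
  force: 3

```text
t: 14.05
tool_pos: [0.5414, 0.2252, 0.0542]
orientation: [0.454, 3.109, 0.0]
force: [-0.2, 0.8, -0.5]
opening: 0.0419
```

```bash
python3 st.py;python3 tr.py 10; python3 tilt.py 10 .541 .226 -16.6 .05; sed -i 's/>.01)/>-.01)/' tilt.py;python3 tilt.py 10 .541 .226 -16.6 .05; 
```

```text
14.05 pos [0.5414 0.2252 0.0542] jaw 73.4 toolz [ 0.  0. -1.] F [-0.16  0.82 -0.52] T [-0.02  0.01  0.04] open 0.0419 q [ 0.31  0.25  1.69  0.    1.2  -0.97]
top -0.124 55 p10/50/90 [-0.002   0.0002  0.0029]
top -0.112 58 p10/50/90 [0.0008 0.0034 0.0053]
top -0.1 74 p10/50/90 [0.0015 0.0027 0.0049]
top -0.088 91 p10/50/90 [0.0016 0.003  0.0047]
top -0.076 100 p10/50/90 [0.0015 0.0032 0.0046]
top -0.064 99 p10/50/90 [0.001  0.0032 0.0053]
top -0.052 101 p10/50/90 [0.0017 0.0035 0.0052]
top -0.04 98 p10/50/90 [0.0011 0.0032 0.0051]
top -0.028 28 p10/50/90 [0.0008 0.0028 0.0045]
```

play_rows:
  series:
    - [[-1, 0, 0, 0, 0], [-1, 0, 0, 0, 0], [-1, 0, 0, 0.02, 0], [-1, 0, 0, 0.05, 0], [-1, 0, 0, 0.09, 0], [-1, 0, 0, 0.13, 0], [-1, -0.003, -0.02, 0.13, 0], [-1, -0.01, -0.06, 0.13, -0.04]]
  force: 60

```text
t: 14.95
tool_pos: [0.5326, 0.1666, 0.1866]
orientation: [0.511, 3.096, 0.004]
force: [0.8, -0.9, 0.6]
opening: 0.0929
```

play_rows:
  series:
    - [[-1, -0.007, -0.048, 0, -0.04], [-1, -0.014, -0.096, 0, -0.08], [-1, -0.021, -0.144, 0, -0.12], [-1, -0.028, -0.192, 0, -0.16], [-1, -0.035, -0.24, 0, -0.2], [-1, -0.042, -0.288, 0, -0.253], [-1, -0.05, -0.334, 0, -0.253], [-1, -0.06, -0.38, 0, -0.253]]

```text
t: 15.75
tool_pos: [0.4708, -0.2168, 0.1844]
orientation: [0.903, 3.008, -0.0]
force: [0.3, -0.3, -0.1]
opening: 0.0931
```

```bash
python3 st.py;python3 z.py 11
```

```text
15.75 pos [ 0.4708 -0.2168  0.1844] jaw 56.6 toolz [ 0.001 -0.    -1.   ] F [ 0.34 -0.26 -0.07] T [-0.03 -0.    0.01] open 0.0931 q [-0.53 -0.06  1.78  0.    1.43 -1.52]
```

View pics/top11.png

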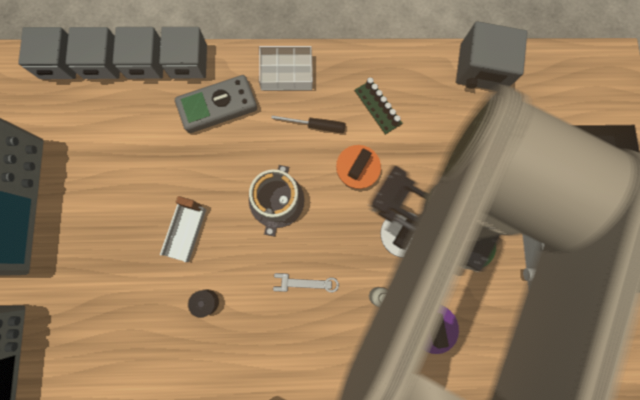

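View pics/c11.png

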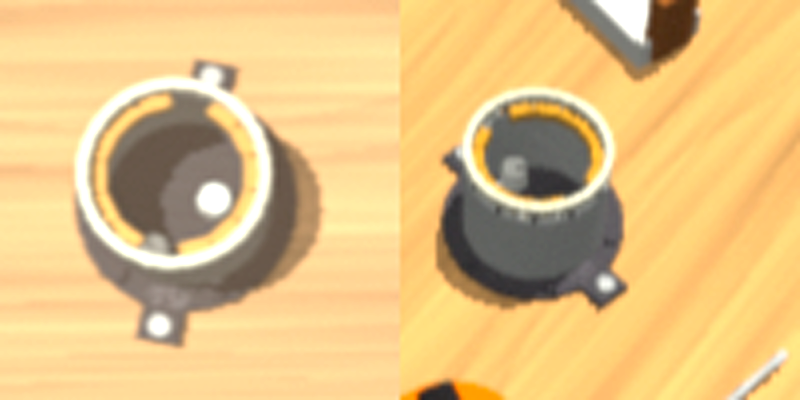

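```bash
python3 - <<'E'
from h import *
d=np.load('top11.npz');W=d['W']
for (u0,v0) in((269,211),(283,200)):
    print(u0,v0);print((W[v0-5:v0+6,u0-5:u0+6,2]*1000).round(0))
print(W[211,269],W[200,283])
d=np.load('scene11.npz');W=d['W']; u0,v0=349,193
print((W[v0-8:v0+9,u0-6:u0+7,2]*1000).round(0)); print(W[192,349])
im=d['color'][160:215,335:380,::-1]; im2=np.load('top11.npz')['color'][165:222,245:303,::-1]
im=cv2.resize(im,(400,480),interpolation=cv2.INTER_CUBIC);im2=cv2.resize(im2,(400,480),interpolation=cv2.INTER_CUBIC)
o=np.hstack([im2,im]).astype(float)/255; cv2.imwrite('pics/pot11.png',(np.clip(o,0,1)**.45*255).astype(np.uint8))
E
```

```text
269 211
[[ 7.  5.  6.  5.  5.  7.  5.  7.  6.  6.  6.]
 [ 7.  5.  4.  5.  7.  7.  8.  6.  6.  5.  6.]
 [ 5.  7. 22. 22. 21.  6.  5.  6.  7.  8.  7.]
 [82. 79. 24. 21. 21. 22. 12.  7.  7.  6.  5.]
 [79. 74. 22. 23. 22. 22. 22.  9.  6.  5.  5.]
 [73. 23. 24. 21. 21. 23. 24.  9.  6.  5. 81.]
 [20. 24. 25. 20. 22. 24. 24. 17.  5.  7. 19.]
 [90. 88. 87. 23. 25. 21. 23. 14. 11.  7.  7.]
 [85. 90. 89. 86. 88. 88. 86. 89. 89. 90. 88.]
 [84. 90. 89. 89. 85. 86. 90. 90. 88. 87. 91.]
 [54. 62. 72. 85. 86. 90. 92. 88. 90. 88. 88.]]
283 200
[[ 4.  7.  4.  8.  4.  6.  4.  6.  6.  4.  6.]
 [ 6.  5.  9. 22. 21. 21. 22.  6.  7.  5.  6.]
 [ 6.  6. 21. 20. 20. 20. 23. 24. 12.  6.  4.]
 [ 5. 12. 23. 22. 20. 25. 24. 22. 20.  9.  7.]
 [ 8. 23. 20. 21. 22. 24. 22. 22. 23. 11.  8.]
 [ 5. 22. 21. 22. 23. 19. 21. 21. 22. 12.  8.]
 [ 4. 14. 21. 23. 21. 21. 21. 24. 24. 10.  8.]
 [ 8. 12. 15. 23. 21. 23. 22. 22. 14. 12. 80.]
 [ 8.  6.  8. 11. 20. 23. 15. 15. 12. nan 80.]
 [ 8.  7.  4. 14. 10. 10.  9.  9.  5. 80. 81.]
 [ 4.  6.  7.  6.  6.  7.  5.  7. 79. 80. 78.]]
[0.52359925 0.05828382 0.0233023 ] [0.5480842  0
[... 292 characters left out ...]
17.]
 [22. 15. 19. 20. 22. 20. 22. 22. 23.  9. 10.  6. 12.]
 [nan 10. 13. 17. 19. 19. 20. 18. 18.  7.  8.  3.  8.]
 [nan  7. 11. 23. 20. 24. 22. 19. 22.  6.  4.  6.  4.]
 [10.  4. 13. 20. 20. 24. 18. 22. 16.  4.  7.  8.  4.]
 [ 5.  3.  7. 17. 19. 16. 18. 14. 11.  8.  6.  4.  4.]
 [80. 24. 22. 16. 14. 11. 15. 13.  9.  5.  7.  8.  7.]
 [77. 78. 18.  6. nan  6. 10.  9.  6.  5.  8.  6.  6.]
 [86. 87. 79. 80.  6.  3.  6.  7.  5.  5.  4.  7.  6.]
 [86. 89. 87. 90. 79. 76.  6.  8.  5.  5.  8.  7.  6.]
 [84. 88. 85. 87. 89. 88. 78. 76. 77. 80. 79.  6.  6.]
 [82. 83. 86. 82. 87. 90. 90. 87. 88. 92. 89. 85. 88.]
 [71. 78. 81. 83. 85. 81. 87. 89. 88. 84. 88. 85. 89.]]
[0.52807278 0.05915033 0.02214558]
```

View pics/pot11.png

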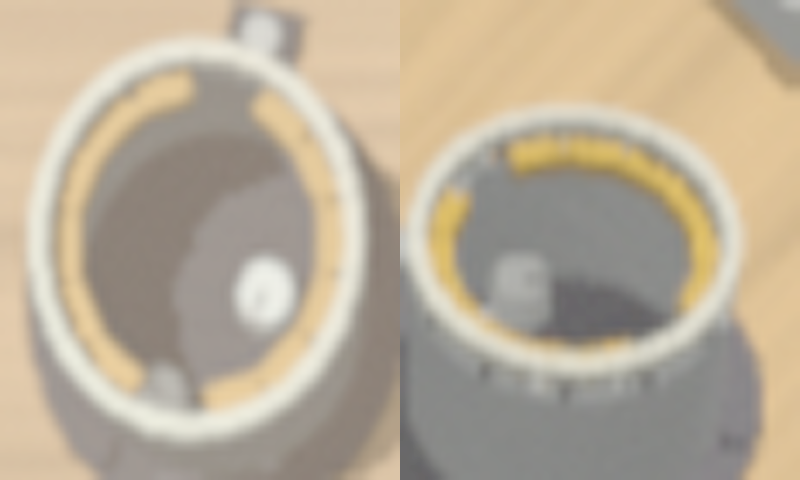

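View pics/scene11.png

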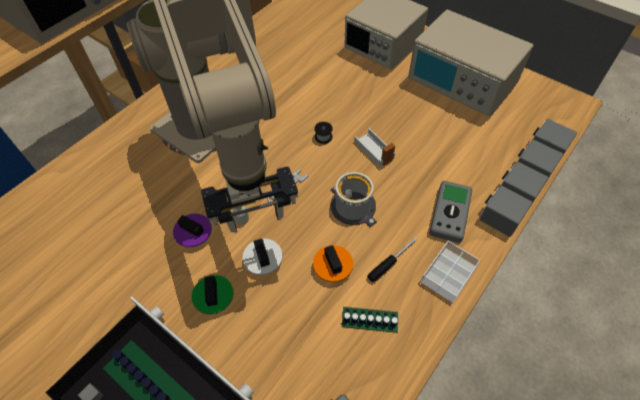

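```bash
python3 - <<'E'
from h import *
# hidden floor area of the pot (mouth sightlines) : which floor points can each camera see through mouth r35 z80 (ring r43.5 z88)?
ax=np.array([.5517,.0448]); vis=[]
g=np.arange(-.044,.0441,.004)
for f in('top11','scene11'):
    d=np.load(f+'.npz'); o=-d['R'].T@d['t']
    for h in(.022,):
        M=[]
        for x in g[::-1]:
            row=''
            for y in g[::-1]:
                p=np.array([ax[0]+x,ax[1]+y,h]); ok=np.hypot(x,y)<.044
                v=ok
                for zz,r in((.072,.035),(.08,.035),(.088,.0435)):
                    q=p+(o-p)*(zz-h)/(o[2]-h); v=v and np.hypot(*(q[:2]-ax))<r
                row+='#' if v else ('.' if ok else ' ')
            M.append(row)
    print(f);print('\n'.join(M))
a=cv2.imread('pics/top6.png')[160:240,240:320];b=cv2.imread('pics/scene6.png')[160:220,325:385]
o=np.hstack([cv2.resize(a,(400,400),interpolation=cv2.INTER_CUBIC),cv2.resize(b,(400,400),interpolation=cv2.INTER_CUBIC)])/255.
cv2.imwrite('pics/pot6.png',(o**.5*255).astype(np.uint8))
E
```

```text
top11
                       
       #########       
     ############.     
    ##############.    
   ################.   
  #################..  
  #################..  
 ###################.. 
 ###################.. 
 ###################.. 
 ##################... 
 ##################... 
 .#################... 
 .################.... 
 ..###############.... 
 ...#############..... 
  ...##########......  
  .....######........  
   .................   
    ...............    
     .............     
       .........       
                       
scene11
                       
       .........       
     .............     
    ...............    
   .................   
  ...................  
  ...................  
 ..................... 
 #####................ 
 #######.............. 
 ########............. 
 #########............ 
 ##########........... 
 ##########........... 
 ##########........... 
 ###########.......... 
  ##########.........  
  ##########.........  
   #########........   
    #######........    
     ######.......     
       ####.....
```

View pics/pot6.png

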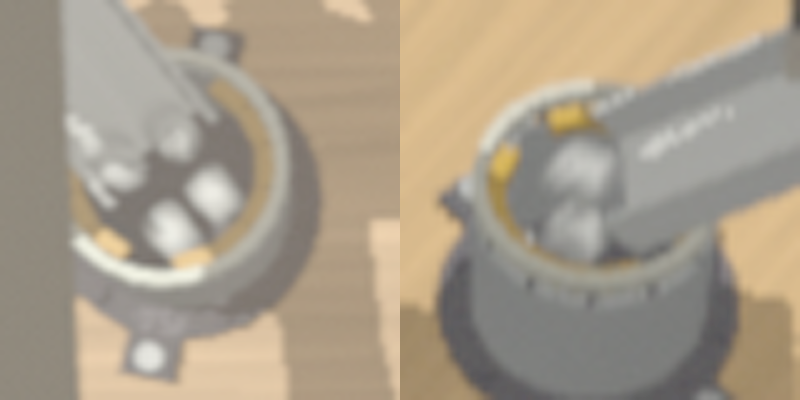

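play_rows:
  series:
    - [[-1, -0.001, -0.012, 0, 0], [-1, -0.001, -0.012, -0.03, 0], [-1, -0.001, -0.012, -0.06, 0], [-1, -0.001, -0.012, -0.09, 0], [-1, -0.001, -0.012, -0.105, 0], [-1, -0.001, -0.012, -0.105, 0]]

```text
t: 16.45
tool_pos: [0.4689, -0.2251, 0.0767]
orientation: [-0.899, -3.005, -0.002]
force: [-0.1, -0.9, 0.0]
opening: 0.093
```

```bash
python3 st.py;python3 tr.py 12; cp pics/scene12.png /tmp/; python3 -c "
import cv2;a=cv2.imread('pics/scene12.png')[180:310,170:340];cv2.imwrite('pics/l12.png',cv2.resize(a,None,fx=4,fy=4,interpolation=cv2.INTER_CUBIC))"
```

```text
16.45 pos [ 0.4689 -0.2251  0.0767] jaw 56.68 toolz [-0.004  0.003 -1.   ] F [-0.12 -0.89  0.04] T [-0.02 -0.03  0.04] open 0.093 q [-0.55  0.05  1.86  0.    1.23 -1.54]
```

View pics/l12.png

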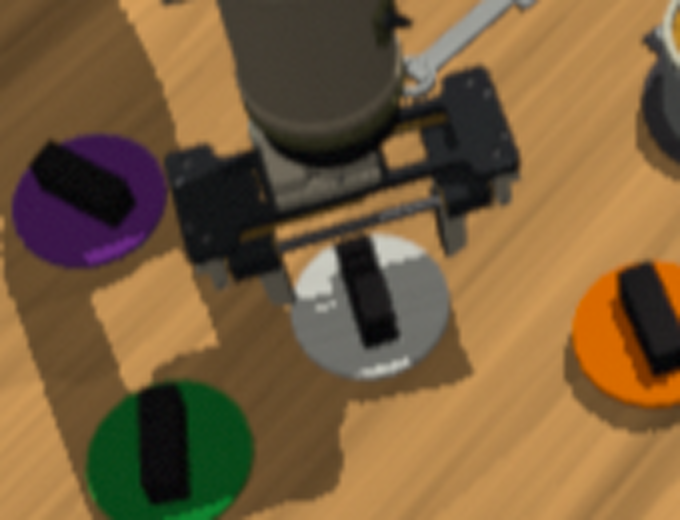

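play_rows:
  series:
    - [[-1, 0, 0, 0, 0], [-1, 0, 0, -0.01, 0], [-1, 0, 0, -0.01, 0], [-1, 0, 0, -0.01, 0]]

```text
t: 16.95
tool_pos: [0.4702, -0.2268, 0.069]
orientation: [-0.902, -3.009, -0.0]
force: [0.2, -0.2, 0.4]
opening: 0.0925
```

```bash
python3 st.py
```

```text
16.95 pos [ 0.4702 -0.2268  0.069 ] jaw 56.61 toolz [-0.  0. -1.] F [ 0.23 -0.16  0.4 ] T [-0.01  0.    0.01] open 0.0925 q [-0.55  0.07  1.87 -0.    1.21 -1.54]
```

play_rows:
  series:
    - [[-1, 0, -0.002, -0.012, 0], [-1, 0, -0.002, -0.022, 0], [-1, 0, -0.002, -0.022, 0], [1, 0, -0.002, -0.022, 0], [1, 0, -0.002, -0.022, 0], [1, 0, -0.002, -0.022, 0], [1, 0, -0.002, -0.022, 0], [1, 0, -0.002, -0.022, 0]]
  force: 60

```text
t: 17.75
tool_pos: [0.4705, -0.229, 0.0475]
orientation: [0.902, 3.009, -0.0]
force: [0.3, 0.0, -0.0]
opening: 0.0576
```

play_rows:
  series:
    - [[1, 0, 0, 0, 0], [1, 0, 0, 0, 0], [1, 0, 0, 0, 0], [1, 0, 0, 0, 0], [1, 0, 0, 0, 0], [1, 0, 0, 0, 0]]

```text
t: 18.35
tool_pos: [0.4702, -0.2291, 0.0472]
orientation: [-0.903, -3.009, 0.0]
force: [-1.1, -1.8, 0.8]
opening: 0.0235
```

```bash
python3 st.py
```

```text
18.35 pos [ 0.4702 -0.2291  0.0472] jaw 56.6 toolz [-0. -0. -1.] F [-1.07 -1.8   0.82] T [-0.31  0.15 -0.01] open 0.0235 q [-0.55  0.1   1.88 -0.    1.17 -1.54]
```

play_rows:
  series:
    - [[1, 0, 0, 0.015, 0], [1, 0, 0, 0.035, 0], [1, 0, 0, 0.06, 0], [1, 0, 0, 0.09, 0], [1, 0, 0, 0.115, 0], [1, 0, 0, 0.125, 0], [1, 0.005, 0.017, 0.125, 0.02], [1, 0.013, 0.045, 0.125, 0.06]]

```text
t: 19.15
tool_pos: [0.4831, -0.1844, 0.1724]
orientation: [0.814, 3.034, -0.001]
force: [0.1, 2.1, -2.4]
opening: 0.0238
```

play_rows:
  series:
    - [[1, 0.01, 0.034, 0, 0.05], [1, 0.02, 0.068, 0, 0.1], [1, 0.03, 0.102, 0, 0.15], [1, 0.04, 0.136, 0, 0.2], [1, 0.05, 0.17, 0, 0.25], [1, 0.06, 0.2, 0, 0.29], [1, 0.066, 0.222, 0, 0.308], [1, 0.0685, 0.229, 0, 0.308]]

```text
t: 19.95
tool_pos: [0.5515, 0.0475, 0.1714]
orientation: [-0.332, -3.122, -0.001]
force: [-0.2, 0.0, -2.1]
opening: 0.0235
```

```bash
python3 st.py;python3 tr.py 13; python3 - <<'E'
from h import *
d=np.load('top13.npz');Q=d['W'].reshape(-1,3)
r=np.hypot(Q[:,0]-.5517,Q[:,1]-.0448)
m=(r<.07)&(Q[:,2]>.145)&(Q[:,2]<.156); print(m.sum(), cv2.minEnclosingCircle(Q[m,:2].astype(np.float32)),np.median(Q[m,2]))
d=np.load('scene13.npz');Q=d['W'].reshape(-1,3)
r=np.hypot(Q[:,0]-.5517,Q[:,1]-.0448)
m=(r<.07)&(Q[:,2]>.145)&(Q[:,2]<.156); print(m.sum(), cv2.minEnclosingCircle(Q[m,:2].astype(np.float32)),np.median(Q[m,2]))
E
```

```text
19.95 pos [0.5515 0.0475 0.1714] jaw 77.85 toolz [-0.001  0.001 -1.   ] F [-0.16  0.02 -2.08] T [-0.06 -0.04  0.06] open 0.0235 q [-0.01  0.04  1.69  0.    1.41 -1.37]
286 ((0.5206363201141357, 0.07309522479772568), 0.028471648693084717) 0.15226711458188172
521 ((0.5551093816757202, 0.04610181972384453), 0.05051986873149872) 0.15149664977141833
```

View pics/c13.png

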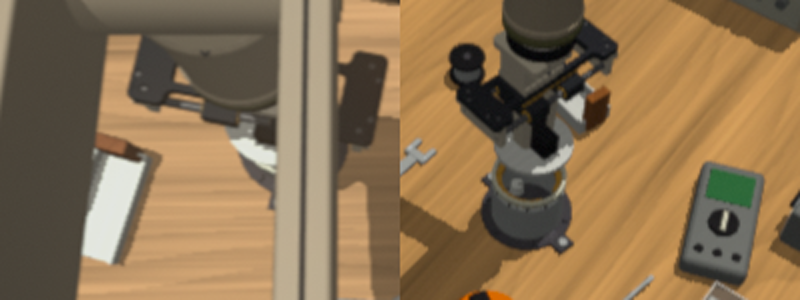

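```bash
python3 - <<'E'
from h import *
from scipy.optimize import least_squares
def hull(f,lo,hi,c=(.5517,.0448),R=.058):
    d=np.load(f+'.npz');Q=d['W'].reshape(-1,3)
    m=(np.hypot(Q[:,0]-c[0],Q[:,1]-c[1])<R)&(Q[:,2]>lo)&(Q[:,2]<hi)
    return Q[m]
for f,lo,hi,r,c in(('scene0',.0835,.092,.0485,(.5517,.0448)),('scene11',.0835,.092,.0485,(.5517,.0448)),('scene0',.022,.033,.0495,(.47,-.229)),('scene13',.147,.157,.0495,(.5517,.0448))):
    P=hull(f,lo,hi,c); h=cv2.convexHull((P[:,:2]*1e4).astype(np.int32))[:,0]/1e4
    g=lambda p:np.hypot(h[:,0]-p[0],h[:,1]-p[1])-r
    s=least_squares(g,c,loss='soft_l1',f_scale=.001); ang=np.degrees(np.arctan2(h[:,1]-s.x[1],h[:,0]-s.x[0]))
    print(f,len(P),s.x.round(4),np.abs(s.fun).mean().round(4),np.median(P[:,2]).round(4),np.sort(ang).astype(int)[::4])
E
python3 st.py
```

```text
scene0 232 [0.5533 0.042 ] 0.0007 0.0872 [-173 -129  -84  -26   10   60   99  154]
scene11 229 [0.5532 0.0431] 0.0007 0.087 [-178 -127  -82  -13   51  113  154]
scene0 847 [ 0.4713 -0.2307] 0.0006 0.0272 [-178 -146 -101  -71  -26   14   57   97  160]
scene13 513 [0.5544 0.0461] 0.0017 0.1516 [-177 -129  -95  -56   -4   26   90]
20.05 pos [0.5515 0.0459 0.1715] jaw 77.76 toolz [-0.001  0.    -1.   ] F [-0.58  0.57 -3.67] T [-0.03  0.01  0.02] open 0.0238 q [-0.01  0.04  1.69  0.    1.41 -1.37]
```

play_rows:
  series:
    - [[1, 0, -0.001, -0.01, 0], [1, 0, -0.001, -0.022, 0], [1, 0, -0.001, -0.034, 0], [1, 0, -0.001, -0.042, 0], [1, 0, -0.001, -0.046, 0], [1, 0, -0.001, -0.046, 0]]

```text
t: 20.65
tool_pos: [0.5512, 0.0439, 0.1251]
orientation: [-0.337, -3.122, 0.0]
force: [-0.2, 0.6, -2.1]
opening: 0.0236
```

```bash
python3 st.py
```

```text
20.65 pos [0.5512 0.0439 0.1251] jaw 77.67 toolz [-0.002  0.    -1.   ] F [-0.25  0.56 -2.14] T [0.05 0.08 0.06] open 0.0236 q [-0.01  0.08  1.74 -0.    1.32 -1.37]
```

play_rows:
  series:
    - [[1, 0, 0, -0.002, 0], [1, 0, 0, -0.004, 0], [1, 0, 0, -0.006, 0], [1, 0, 0, -0.008, 0], [1, 0, 0, -0.009, 0]]

```text
t: 21.15
tool_pos: [0.5517, 0.0442, 0.1169]
orientation: [-0.337, -3.123, 0.0]
force: [0.9, -0.6, -3.0]
opening: 0.0238
```

```bash
python3 st.py
```

```text
21.15 pos [0.5517 0.0442 0.1169] jaw 77.7 toolz [-0. -0. -1.] F [ 0.93 -0.62 -2.95] T [ 0.06 -0.01  0.04] open 0.0238 q [-0.01  0.09  1.75 -0.    1.3  -1.37]
```

play_rows:
  series:
    - [[1, 0, 0.0005, -0.002, 0], [1, 0, 0.0005, -0.004, 0], [1, 0, 0.0005, -0.006, 0], [1, 0, 0.0005, -0.008, 0], [1, 0, 0.0005, -0.01, 0], [1, 0, 0.0005, -0.011, 0], [1, 0, 0.0005, -0.012, 0], [1, 0, 0.0005, -0.012, 0]]

```text
t: 21.95
tool_pos: [0.5522, 0.0447, 0.106]
orientation: [0.337, 3.123, 0.0]
force: [-3.4, 0.3, 6.7]
opening: 0.0237
```

```bash
python3 st.py
```

```text
21.95 pos [0.5522 0.0447 0.106 ] jaw 77.69 toolz [ 0.001  0.    -1.   ] F [-3.37  0.33  6.72] T [0.2  0.7  0.02] open 0.0237 q [-0.01  0.1   1.75  0.    1.28 -1.37]
```

play_rows:
  series:
    - [[1, -0.0005, 0, -0.001, 0], [1, -0.001, 0, -0.002, 0], [1, -0.001, 0, -0.002, 0], [1, -0.001, 0, -0.002, 0]]

```text
t: 22.35
tool_pos: [0.5522, 0.0447, 0.1051]
orientation: [0.336, 3.12, 0.001]
force: [-3.3, -0.2, 11.2]
opening: 0.0235
```

```bash
python3 st.py
```

```text
22.35 pos [0.5522 0.0447 0.1051] jaw 77.69 toolz [ 0.003  0.    -1.   ] F [-3.32 -0.21 11.23] T [0.24 0.53 0.05] open 0.0235 q [-0.01  0.1   1.76  0.    1.28 -1.37]
```

play_rows:
  series:
    - [[1, 0, 0, -0.001, 0], [1, 0, 0, -0.002, 0], [1, 0, 0, -0.002, 0], [1, 0, 0, -0.002, -0.05], [1, 0, 0, -0.002, -0.12], [1, 0, 0, -0.002, -0.12]]

```text
t: 22.95
tool_pos: [0.5538, 0.0445, 0.1051]
orientation: [0.526, 3.09, 0.001]
force: [-2.4, -0.7, 18.9]
opening: 0.0232
```

```bash
python3 st.py
```

```text
22.95 pos [0.5538 0.0445 0.1051] jaw 70.69 toolz [ 0.007 -0.    -1.   ] F [-2.39 -0.75 18.9 ] T [ 0.1   0.84 -0.09] open 0.0232 q [-0.01  0.1   1.76 -0.    1.28 -1.25]
```

play_rows:
  series:
    - [[1, 0, 0, 0, -0.12], [1, 0, 0, 0, -0.24], [1, 0, 0, 0, -0.36], [1, 0, 0, 0, -0.48], [1, 0, 0, 0, -0.6], [1, 0, 0, 0, -0.7], [1, 0, 0, 0, -0.7]]

```text
t: 23.65
tool_pos: [0.5541, 0.0442, 0.1051]
orientation: [1.556, 2.721, 0.005]
force: [0.8, -1.5, 18.1]
opening: 0.0238
```

```bash
python3 st.py
```

```text
23.65 pos [0.5541 0.0442 0.1051] jaw 30.5 toolz [ 0.008 -0.001 -1.   ] F [ 0.77 -1.49 18.09] T [-0.27  0.6  -0.16] open 0.0238 q [-0.01  0.1   1.76 -0.    1.27 -0.54]
```

play_rows:
  series:
    - [[1, 0, 0, 0, -0.12], [1, 0, 0, 0, -0.24], [1, 0, 0, 0, -0.36], [1, 0, 0, 0, -0.48], [1, 0, 0, 0, -0.6], [1, 0, 0, 0, -0.68], [1, 0, 0, 0, -0.7], [1, 0, 0, 0, -0.7]]

```text
t: 24.45
tool_pos: [0.5541, 0.044, 0.1051]
orientation: [2.392, 2.028, 0.008]
force: [-0.1, -2.5, 18.7]
opening: 0.0237
```

```bash
python3 st.py
```

```text
24.45 pos [0.5541 0.044  0.1051] jaw -9.44 toolz [ 0.007 -0.001 -1.   ] F [-0.1  -2.48 18.69] T [-0.4   0.7   0.12] open 0.0237 q [-0.01  0.1   1.76 -0.    1.27  0.15]
```

play_rows:
  series:
    - [[1, 0, 0, 0, -0.02], [1, 0, 0, 0, -0.04], [1, 0, 0, 0, -0.05], [1, 0, 0, 0, -0.05]]

```text
t: 24.85
tool_pos: [0.5536, 0.0443, 0.1051]
orientation: [2.442, 1.969, 0.007]
force: [-2.8, -2.0, 19.9]
opening: 0.0233
```

```bash
python3 st.py
```

```text
24.85 pos [0.5536 0.0443 0.1051] jaw -12.25 toolz [ 0.006 -0.001 -1.   ] F [-2.84 -2.02 19.87] T [-0.24  1.2   0.49] open 0.0233 q [-0.01  0.1   1.76 -0.    1.28  0.2 ]
```

play_rows:
  series:
    - [[1, 0, 0, 0, -0.015], [1, 0, 0, 0, -0.03], [1, 0, 0, 0, -0.03], [1, 0, 0, 0, -0.03]]

```text
t: 25.25
tool_pos: [0.5532, 0.0445, 0.1051]
orientation: [2.471, 1.934, 0.006]
force: [-5.8, -1.3, 22.7]
opening: 0.0238
```

```bash
python3 st.py; python3 tr.py 14; python3 st.py; python3 - <<'E'
from h import *
d=np.load('scene14.npz');Q=d['W'].reshape(-1,3);C=d['color'].reshape(-1,3)
r=np.hypot(Q[:,0]-.553,Q[:,1]-.043)
m=(r<.045)&(r>.03)&(Q[:,2]>.075)&(Q[:,2]<.1); print('flange z',np.percentile(Q[m,2],[25,50,75]),m.sum())
m=(r<.045)&(Q[:,2]>.095)&(Q[:,2]<.125)&(C.max(1)<70); print(m.sum(),cv2.minAreaRect((Q[m,:2]*1000).astype(np.float32)))
E
```

```text
25.25 pos [0.5532 0.0445 0.1051] jaw -13.9 toolz [ 0.005 -0.001 -1.   ] F [-5.77 -1.3  22.75] T [-0.2   1.52  0.91] open 0.0238 q [-0.01  0.1   1.76 -0.    1.28  0.23]
25.35 pos [0.5532 0.0445 0.1051] jaw -13.9 toolz [ 0.005 -0.001 -1.   ] F [-6.14 -0.31 22.37] T [-0.2   1.51  0.94] open 0.0233 q [-0.01  0.1   1.76 -0.    1.28  0.23]
flange z [0.08402728 0.08535071 0.08704382] 274
160 ((557.571533203125, 25.637916564941406), (36.456417083740234, 47.312843322753906), 88.05097961425781)
```

View pics/c14.png

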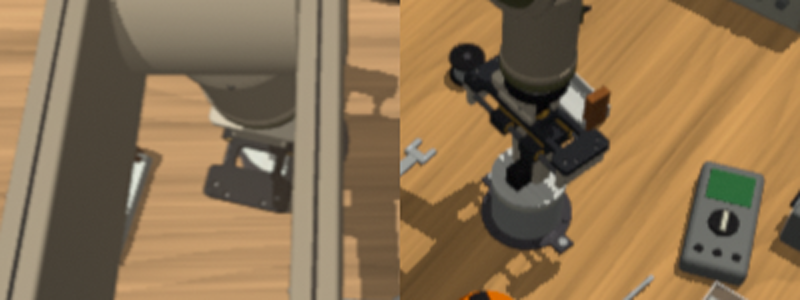

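```bash
python3 st.py; python3 -c "
from h import *
print(robot.close_job())"
```

```text
25.35 pos [0.5532 0.0445 0.1051] jaw -13.9 toolz [ 0.005 -0.001 -1.   ] F [-6.14 -0.31 22.37] T [-0.2   1.51  0.94] open 0.0233 q [-0.01  0.1   1.76 -0.    1.28  0.23]
the job is handed in; nothing more can be done
None
```

The job is handed in at 25.35 s of robot time. The gripper is still holding the lid, pressed fully home and turned to the stop.

**How it was done**
- **Tray:** The arm can only turn about the vertical, so it could not tip the tray with the wrist. I pinched the handle block along the tray's y instead of along x as you suggested. I rested the tray on the pot's ring, loosened the grip to 3 N and raised the handle along an arc. The tray pivoted to about 33° and the knobs slid out without the gripper touching them. I then levelled it and stood it back in its old place, where it measured flat and empty.
- **Lid:** The lugs went through the notches without catching. I pressed the lid home and turned it clockwise to the stop.

**Last checks**
- **Pressed home:** The tool height stayed at 0.1051 m while the push rose from 11 to 22 N, against an expected home height of about 0.105 m. The flange top measured 85.4 mm against 86 mm expected; the scene camera reads slightly low.
- **Turned:** The tool turned 91.6°. The resisting torque rose to 0.94 N m, well above the 0.5 N m needed to turn the lid, so it is against the stop.
- **Knobs:** The tilt picture showed all four knobs leaving the tray into the mouth. Afterwards only two could be seen on the pot floor. The other two would be in the part hidden from both cameras, and no stray knob was seen on the bench.
- **Weaker points:** The bar's angle could not be measured at the end because the gripper hid it. A sideways force of about 6 N and a tool tilt of about 0.3° remained. The tray came back from the pour about 6° front-up before it was set down.
- **Bystanders:** I checked these only by eye, and they looked unmoved.

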